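# Index the tube carousel to the dosing nozzle, backlash taken up

## Task

Turn the yellow crank handle clockwise (seen from above) so that the red-stoppered tube passes under the blue nozzle and on, until the carousel's stop is plainly felt and held for a moment under a light push (about 12 N at the handle, never more than 20). Then wind back anticlockwise and leave the red stopper centred under the nozzle tip, that last movement being anticlockwise so that the crank's play stays taken up on the anticlockwise side, and let go. Work only by the crank handle: keep off the tubes and leave the rack, pot and bottle where they stand.

Things in the scene. Friction and masses are not known exactly. Their poses are not given: they have to be found in the camera images.
- handle_mid (a point): point on the axis of the yellow crank handle, an upright round sleeve 20 mm in diameter and 50 mm tall that spins freely on its pin; the point is 20 mm below its top and 120 mm above the table. The handle circles the crank axis at a radius of 42 mm, above a flat black wheel 114 mm across whose top is 37 mm below this point (its hub, 32 mm across, stands 10 mm higher)
- handle_sleeve: the same yellow handle; origin at the centre of its lower end, z up, its yaw means nothing. It can be turned round and round: about 1 N in the play, 3 to 5 N driving the carousel, rising steeply at the stop. More than 20 N sideways on it counts as forcing
- crank_axis (a point): fixed point on the vertical axis of the crank, 125 mm above the table, on the right-hand end of the white indexer housing
- carousel_axis (a point): fixed point on the vertical axis of the carousel, 145 mm above the table, 210 mm from the crank axis
- red_tube (a point): centre of the top of the one red stopper (19 mm in diameter), 154 mm above the table, on the tube circle of 65 mm radius round the carousel axis; it travels with the carousel. It starts short of the nozzle, by 0.3 to 0.8 rad, and passes 10 mm beneath the nozzle
- carousel: carousel with eight glass tubes (seven grey stoppers, one red) in a white plate 164 mm across; origin on its axis 50 mm above the table, z up. Geared to the crank: after the play, 8 rad of crank clockwise turn it 1 rad anticlockwise (seen from above), and the reverse. A stop (lug on the rim against a pin) halts it hard somewhere 0.2 to 0.5 rad past the nozzle; found by feel. Not to be touched by hand
- nozzle_tip (a point): tip of the small blue nozzle, 164 mm above the table and straight above the tube circle, on a blue arm (its top 189 mm above the table) from a steel post on the far side of the carousel; fixed, its place round the carousel varies; this frame's x points radially outwards from the carousel axis, y anticlockwise round it
- crank (a joint): place of the black crank wheel within its play relative to the silver collar below it, in rad, growing clockwise from above: -0.35 = taken up on the anticlockwise side (drives the carousel clockwise), +0.35 = taken up on the clockwise side (drives the carousel anticlockwise), in between = loose. Seen from above, the white line on the wheel's edge stands at the red line of the collar at +0.35 and at the blue line at -0.35
- collar (a joint): twist of the silver spring collar (140 mm across, under the black wheel) that couples the crank to the gears, in rad, positive when the handle is pushed clockwise; 20 N m per rad, that is 476 N per rad at the handle: about 0.008 while driving, 0.025 at a push of 12 N; beyond 0.042 (20 N at the handle) either way the crank is being forced
- tube_rack: loose white plastic tube rack, 150 x 55 x 66 mm, beyond the crank end of the housing; origin at the centre of its underside
- grey_pot: loose grey plastic pot, 60 mm across and 45 mm tall, on the robot's side of the housing; origin at the centre of its underside
- dropper_bottle: loose amber bottle with a black cap, 32 mm across and 70 mm tall, on the far side of the crank; origin at the centre of its underside
There are look-alikes about, which are no part of the job. There is more than one size of the dropper_bottle; the job needs the larger.

How it is judged:
By the outcome, as a careful person would: the job done as asked, in the order asked, and still so for the second after the job is handed in, with the robot touching nothing.
It also fails if it takes over 72 s, if anything falls off the work surface, if the arm or the gripper's body presses on something with over 40 N, if the wrist force passes 120 N, or if a joint passes its speed limit or range.

## Robot

A 6-joint arm with a two-finger parallel gripper is mounted at the origin on the work surface. World frame = base frame: x ahead of the robot, y to its left, z up, the work surface at z = 0. Lengths are in m, angles in rad, forces in N, time in s.
With the tool pointing down it reaches from about 0.4 to 0.825 m from the base axis. Payload 7 kg.
Tool frame: the origin (TCP) lies on the mounting face of the last link; the fingertips stand arm.tcp_to_tips ahead of it and the grasp point (between the pads) lies 159 mm ahead of it (arm.tcp_to_tips is the distance from the TCP to the fingertips, in m); z points along the fingers, y is the direction in which the jaws open and shut (so a half turn about z gives the same grasp; the last joint's range is limited). The gripper opens to 88 mm and grips with 3 to 60 N. Pads are 19 mm wide; open, the fingers measure 130 mm over their backs; the gripper's body (78 mm by 193 mm) begins 47 mm behind the grasp point.
Start: joints at [-0.885, 0.359, 0.012, 0, -1.224, -0.288], TCP at [0.261, -0.622, 0.405] pointing down, gripper open.
Joint ranges: [-3.07, 3.07], [-1.43, 2.12], [-1.02, 1.25], [-3.03, 1.67], [-3.05, -0], [-3.03, 3.03]. Speed limits (rad/s): [2.39, 2.39, 3.01, 3.14, 3.14, 3.14].

## Interface

Orientations are given as [roll, pitch, yaw] about the fixed x, y, z axes, in that order (R = Rz(yaw) Ry(pitch) Rx(roll)).
In Python, from station import arm, cams, job_done, finder gives the robot as it stands.
- The arm moves only by the tool play_rows, never from a script. Its argument "targets" is a list that holds one entry, the list of rows, each a list of 4 numbers: the shift along the tool's x, y, z in m, then the turn about the tool's z in degrees. A call has 1 to 5 rows; each row is the pose to reach, as a shift and turn from the pose commanded when the call began, along the tool's axes at that moment; what a row does not reach only later rows make up. A row lasts 1/8 s, in which the tool goes at most 62.5 mm and 10.7 degrees, less where a joint would pass 70% of its speed; a pose out of reach is approached as far as the arm can. A call with a gripper value outside its range is refused whole. "grip" is the closure in counts, from 0 (fully open) to 255 (shut), set as the call begins (left out, the last holds). The fingers move at their own pace and stop on an object; "newtons" is the grip in N (left out, the last holds). Time passes only in rows, so rows that repeat a pose let the fingers close. It gives the time, the measured TCP pose, the force and the opening at its end, in the units of the state.
- arm.get_state(): the state, without advancing time (a new reading comes with each control period).
- cams.grab_frame(name): name is "side" or "top" or "wrist"; returns (picture, depth): 400x640x3 uint8, red, green, blue; 400x640 float32, m along the optical axis (not along the pixel's ray), 0 where there is no reading.
- cams.camera_params(name): a dict with "intrinsics" (3x3 intrinsics, pixels), "position" and "attitude" of the camera in the world. Camera axes: x right, y down, z forward; pixel columns grow to the right and rows downward; lengths in m; the calibration is good to about 2 mm. A picture is of the moment at which its call begins: read the wrist's pose just before it. camera_params takes no time and is no camera call; for the wrist camera it gives the pose at the moment of the call.
- job_done(): hands the job in, once; it reports no verdict.
Trained networks look in the newest picture that a camera, given by its name, has taken for a name from the list of things; names that differ only in an ending like _2 or _b are one class to them, and where a whole thing is asked for, a point or a joint stands for the part that bears it (a point fixed in the world has none). Each returns a list of dicts, best first, with "score" (0 to 1); they miss things now and then, are a little off and sometimes report something else, mostly with a low value. They report only what shows in the picture. A call takes as long as a camera call. They do not tell look-alikes from the thing itself.
- finder.find_in(camera, query): "xyz" ([x, y, z] in m, in world coordinates, good to about 4 mm: the middle of the surface that is visible of it).
- finder.masks_of(camera, query): "mask" (400x640 bool, what is visible of it).
The state is a dict: "t": time; "q": joint angles; "qd": joint speeds; "joint_efforts": joint torques, N m; "eef_pos": TCP position; "ee_rot": TCP orientation; "force": force on the tool from outside, world axes, zero at the start; "moment": the same for the moment, N m; "width": finger opening in m.
Only numpy, scipy, OpenCV 4.12 (cv2) and the standard library are available. Lean on these libraries where they do the work, as an engineer would, in place of code of your own. Each camera call takes 0.05 s, during which the arm holds its last target. There are 200 camera calls.

## Working session

There is one attempt and no reset: what is moved stays moved. The work goes in short steps, Python scripts to look and compute and a tool call to move; the robot and the scene stay as the last step left them, time stands still between calls to the robot, and variables do not carry over. Pictures are saved under pics/ and viewed, about 8 in all and at most 12, crops included, and the job is handed in when it is done.

Besides the shell and the picture viewer there is one more tool, called after "Call:" in YAML: its name, and indented under it one key for each argument. play_rows: Moves the arm, as the interface text tells. Its arguments: {"type":"object","properties":{"targets":{"type":"array","items":{"type":"array","items":{"type":"array","items":{"type":"number"}}}},"grip":{"type":"number"},"newtons":{"type":"number"}},"required":["targets"]}

```bash
ls; mkdir -p pics; cat > h.py <<'E'
import numpy as np, cv2
from station import arm, cams, job_done, finder
from scipy.spatial.transform import Rotation as R
def save(n,im): cv2.imwrite('pics/'+n,im[:,:,::-1])
E
python3 - <<'E'
from h import *
s=arm.get_state(); print(s, arm.tcp_to_tips)
ims=[]
for c in ['top','side']:
    im,d=cams.grab_frame(c); ims.append(im)
    print(c,cams.camera_params(c))
    for q in ['handle_sleeve','red_tube','nozzle_tip','carousel','crank','tube_rack','grey_pot','dropper_bottle','crank_axis','carousel_axis']:
        try: print(q,[(np.round(r['xyz'],3).tolist(),round(r['score'],2)) for r in finder.find_in(c,q)][:3])
        except Exception as e: print(q,e)
save('a_top.png',ims[0]); save('a_side.png',ims[1])
E
```

```text
pics
{'t': 0.0, 'q': array([-8.84904967e-01,  3.59390601e-01,  1.10631103e-02, -3.59615199e-04,
       -1.22407772e+00, -2.88086877e-01]), 'qd': array([-0.00095623,  0.00052219,  0.00074641, -0.00055408,  0.00032121,
       -0.00048524]), 'joint_efforts': array([ 1.50246509e-03, -5.82718742e+01,  2.93056619e+01,  6.99717075e+00,
        6.89963999e-03, -1.65563106e-04]), 'eef_pos': array([ 0.26141178, -0.6221189 ,  0.40372018]), 'ee_rot': array([ 3.13995401e+00, -1.33031718e-04, -2.74391054e+00]), 'force': array([-0.15991173,  0.02827925, -0.93123207]), 'moment': array([-0.04445335, -0.03046283,  0.00054586]), 'width': 0.08705237292043805} 0.1781
top {'intrinsics': array([[412.64266814,   0.        , 322.83465141],
       [  0.        , 412.64266814, 200.75096296],
       [  0.        ,   0.        ,   1.        ]]), 'position': array([ 0.38325575, -0.08168985,  1.04830803]), 'attitude': array([-2.95313011e+00, -4.72814746e-04, -1.55037273e+00])}
handle_sleeve [([0.54, -0.032, 0.142], 0.44)]
red_tube [([0.547, 0.161, 0.114], 0.86)]
nozzle_tip [([0.678, 0.186, 0.014], 0.86), ([0.581, 
[... 587 characters left out ...]
, 'position': array([0.26783121, 0.38137547, 0.49168144]), 'attitude': array([-2.17018201, -0.01514654, -2.58289947])}
handle_sleeve [([0.537, -0.026, 0.123], 0.56)]
red_tube [([0.528, 0.186, 0.12], 0.59), ([0.678, 0.193, 0.119], 0.54)]
nozzle_tip [([0.677, 0.195, 0.116], 0.61)]
carousel [([0.523, 0.19, 0.118], 0.83)]
crank [([0.573, -0.027, 0.079], 0.77)]
tube_rack [([0.594, -0.216, 0.04], 0.87), ([0.43, -0.018, 0.028], 0.37)]
grey_pot [([0.431, -0.018, 0.029], 0.66)]
dropper_bottle [([0.716, 0.007, 0.04], 0.7), ([0.724, -0.063, 0.024], 0.63)]
crank_axis [([0.526, 0.186, 0.116], 0.61), ([0.523, 0.174, 0.081], 0.59), ([0.541, -0.028, 0.121], 0.59)]
carousel_axis [([0.519, 0.17, 0.08], 0.67)]
```

View pics/a_top.png

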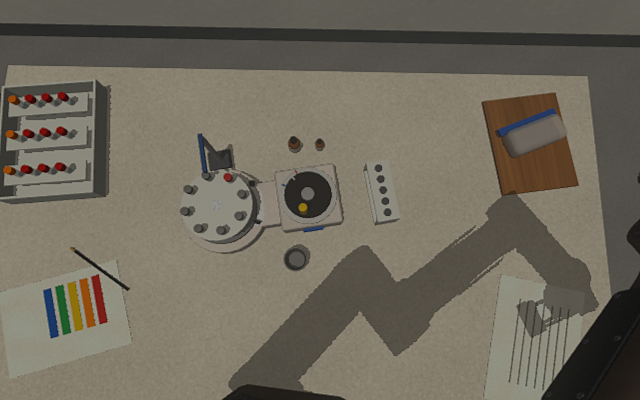

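View pics/a_side.png

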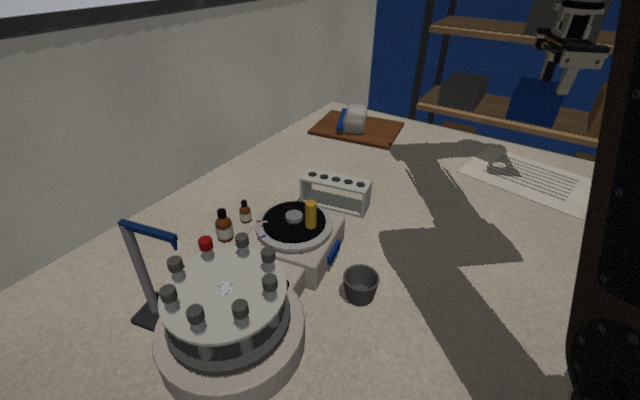

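The top view shows the carousel centre at about (218,205), the red stopper at (229,177), and the nozzle arm's end near (207,172). The handle is at (303,208) on the black wheel (307,194). Next I'll measure from known-height planes.

```bash
cat >> h.py <<'E'
def ray(c,uv,z,p=None):
    p=p or cams.camera_params(c); K=p['intrinsics']; M=R.from_euler('xyz',p['attitude']).as_matrix()
    uv=np.atleast_2d(uv).astype(float); d=np.c_[uv,np.ones(len(uv))]@np.linalg.inv(K).T@M.T
    o=np.array(p['position']); return o+d*((z-o[2])/d[:,2])[:,None]
def hsvmask(im,lo,hi): return cv2.inRange(cv2.cvtColor(im,cv2.COLOR_RGB2HSV),np.array(lo),np.array(hi))
def blobs(m,box,amin=8):
    x0,y0,x1,y1=box; k=np.zeros_like(m); k[y0:y1,x0:x1]=m[y0:y1,x0:x1]
    n,l,s,c=cv2.connectedComponentsWithStats(k); return [(c[i],s[i]) for i in range(1,n) if s[i][4]>=amin]
E
python3 - <<'E'
from h import *
im,d=cams.grab_frame('top')
B=(170,120,350,260)
for n,lo,hi,z in [('yel',(20,120,60),(35,255,255),.14),('red',(0,150,60),(6,255,255),.154),('blue',(100,120,40),(125,255,255),.189),('black',(0,0,0),(180,255,45),.083)]:
    for c,s in blobs(hsvmask(im,lo,hi),B): print(n,c.round(1),s,ray('top',c,z).round(4)[0])
m=finder.masks_of('top','carousel'); 
k=m[0]['mask'].astype(np.uint8); c,_=max(((c,cv2.contourArea(c)) for c in cv2.findContours(k,0,2)[0]),key=lambda t:t[1]); print('car',cv2.fitEllipse(c),cv2.boundingRect(c))
crop=cv2.resize(im[120:260,170:350],None,fx=4.4,fy=4.2,interpolation=cv2.INTER_CUBIC)
crop=np.clip(crop.astype(int)*3//2,0,255).astype(np.uint8); save('b.png',crop[:590])
E
```

```text
yel [302.7 208.2] [298 203  10  12  89] [ 0.5387 -0.0339  0.14  ]
red [227.3 177. ] [224 174   8   8  47] [0.6032 0.1355 0.154 ]
blue [202.  152.9] [198 134   9  38 125] [0.6474 0.1853 0.189 ]
blue [312.7 228.6] [303 226  20   6  65] [ 0.4875 -0.0588  0.189 ]
black [293.1 139.9] [291 137   6   7  31] [ 0.7175 -0.0025  0.083 ]
black [319.1 141. ] [317 139   5   5  15] [ 0.7161 -0.0663  0.083 ]
black [226.6 156.4] [220 150  12  19  76] [0.6724 0.1577 0.083 ]
black [308.1 193.8] [ 285  172   46   46 1386] [ 0.5836 -0.0428  0.083 ]
black [251.4 183. ] [249 181   6   5  25] [0.6071 0.094  0.083 ]
black [190.7 191.2] [188 188   5   6  10] [0.5841 0.238  0.083 ]
black [256.2 221.6] [253 220   7   4  17] [0.5141 0.0776 0.083 ]
car ((218.5452423095703, 206.77395629882812), (72.42339324951172, 78.2384033203125), 111.41612243652344) (179, 170, 80, 74)
```

View pics/b.png

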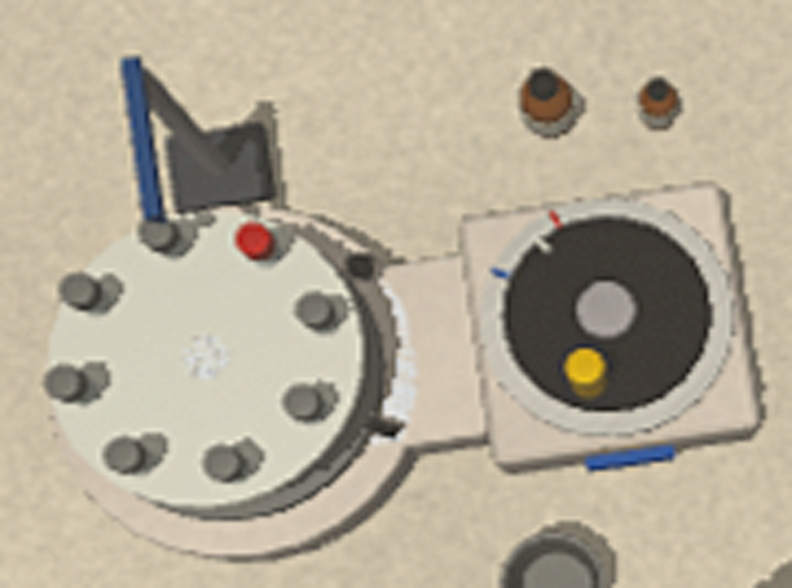

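Handle top is at about (0.540,-0.034), the crank axis near (0.583,-0.042) and the red stopper near (0.603,0.136). The white line sits near the middle of the play. Moving above the handle and squaring the tool.

Call:
play_rows:
  targets:
    - [[-0.04, 0.036, 0, 5], [-0.08, 0.072, 0, 10], [-0.12, 0.108, 0, 16], [-0.16, 0.144, 0, 20], [-0.2, 0.18, 0, 22.8]]
  grip: 90
  newtons: 10

```text
t: 1.82
eef_pos: [0.3766, -0.3773, 0.405]
ee_rot: [-3.141, 0.001, 3.139]
force: [0.9, -0.1, 0.1]
width: 0.0571
```

Call:
play_rows:
  targets:
    - [[-0.022, 0.046, 0, 0], [-0.044, 0.092, 0.01, 0], [-0.066, 0.138, 0.02, 0], [-0.088, 0.184, 0.03, 0], [-0.11, 0.23, 0.04, 0]]

```text
t: 2.45
eef_pos: [0.4866, -0.1472, 0.3648]
ee_rot: [-3.142, 0.001, -3.141]
force: [0.8, -1.2, -0.7]
width: 0.0568
```

Call:
play_rows:
  targets:
    - [[-0.02, 0.042, 0, 0], [-0.04, 0.084, 0, 0], [-0.054, 0.115, 0, 0], [-0.054, 0.115, 0, 0]]

```text
t: 2.95
eef_pos: [0.5411, -0.0319, 0.3646]
ee_rot: [3.142, 0.0, -3.139]
force: [-0.1, -0.9, -0.8]
width: 0.0567
```

```bash
python3 - <<'E'
from h import *
s=arm.get_state(); print(s['t'],s['eef_pos'],s['ee_rot'],s['force'],s['width'],s['q'])
p=cams.camera_params('wrist'); im,d=cams.grab_frame('wrist'); print(p)
save('c.png',im)
E
```

```text
2.95 [ 0.54105426 -0.03193885  0.36457642] [ 3.14156177e+00  2.85697335e-04 -3.13905900e+00] [-0.13995525 -0.91627576 -0.78344938] 0.05666711705710766 [ 3.02772513e-01  1.71506243e-01 -3.40343392e-01  6.30908112e-05
 -1.05866464e+00 -1.87106609e+00]
{'intrinsics': array([[341.15001256,   0.        , 320.2656146 ],
       [  0.        , 341.15001256, 203.46608384],
       [  0.        ,   0.        ,   1.        ]]), 'position': array([ 0.45823923, -0.03248332,  0.34473438]), 'attitude': array([2.83119372e+00, 1.35782392e-03, 1.57337749e+00])}
```

View pics/c.png

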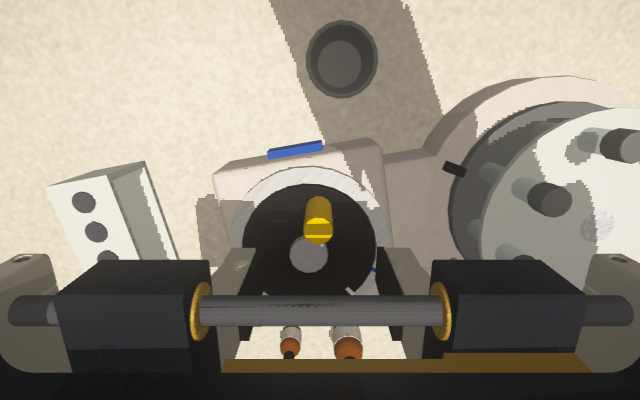

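```bash
python3 - <<'E'
from h import *
im=cv2.imread('pics/c.png')[:,:,::-1]
m=hsvmask(np.ascontiguousarray(im),(20,120,60),(35,255,255))
ys,xs=np.nonzero(m[180:260,280:350]); ys+=180; xs+=280
print(ys.min(),ys.max(),xs.min(),xs.max())
b=ys.max(); xb=xs[ys>b-12]; u=(xb.min()+xb.max())/2
P=ray('wrist',(u,b+.5),.14)[0]; print('handle top', P-[.01,0,0], u,b)
# crank hub
g=cv2.cvtColor(np.ascontiguousarray(im),cv2.COLOR_RGB2GRAY)
hub=((g>90)&(g<175)).astype(np.uint8)
for c,s in blobs(hub,(280,225,340,285),60): print(c,s,ray('wrist',c,.093)[0], 'x ext', ray('wrist',(s[0],c[1]),.093)[0][1]-ray('wrist',(s[0]+s[2],c[1]),.093)[0][1], 'far edge',ray('wrist',(c[0],s[1]+s[3]-.5),.093)[0])
for r in (250,260,268): print(r,g[r,236:386:2])
E
```

```text
196 244 303 333
handle top [ 0.54141117 -0.03536227  0.14      ] 317.5 244
[310.97136564 248.59104258] [ 290  225   43   48 1362] [ 0.57657199 -0.04109335  0.093     ] x ext -0.0347906184945866 far edge [ 0.59829081 -0.04123562  0.093     ]
250 [107 106 105 107 106 107 106 104 107  99  39  35  38  34  34  35  33  31
  32  33  32  33  33  31  31  31  30  69 110 112 110 108 107 109 106 108
 109 107 107 109 109 109 107 106 105  92  40  31  33  30  29  29  30  33
  28  30  30  28  31  34  31  30  32  31  32  30  33  31  37  34 104  36
  36  34  49]
260 [106 107 116 117 121 120 120 109  47  36  35  36  33  33  30  32  31  31
  31  32  32  32  30  31  30  25  28  54 108 110 107 109 107 110 110 110
 107 108 106 107 104 106 106 106 106  93  29  30  27  27  28  29  28  31
  32  30  29  28  33  30  30  32  30  32  33  31  29  32  30  74  46  30
  31  35  34]
268 [116 130 109 108 104  99  72  35  34  34  34  32  29  31  32  31  30  30
  29  33  31  31  29  29  29  28  30  30  29  26  64 105 107 108 108 106
 108 108 110 107 106 106  99  37  29  29  28  27  29  29  28  30  29  31
  32  30  29  27  28  32  28  29  28  28  32  33  33  31  54  57  32  31
  31  32  32]
```

Axis ≈ (0.582,-0.043), handle (0.5414,-0.0354): 41 mm apart, against 42 given, so this agrees. Descend and grip.

Call:
play_rows:
  targets:
    - [[0, -0.0035, 0.03, 0], [0, -0.0035, 0.06, 0], [0, -0.0035, 0.083, 0], [0, -0.0035, 0.083, 0]]

```text
t: 3.5
eef_pos: [0.5392, -0.0383, 0.2803]
ee_rot: [-3.141, -0.003, 3.14]
force: [-0.6, 0.2, 0.1]
width: 0.0568
```

Call:
play_rows:
  targets:
    - [[0, 0, 0, 0], [0, 0, 0, 0], [0, 0, 0, 0], [0, 0, 0, 0], [0, 0, 0, 0]]
  grip: 255
  newtons: 10

```text
t: 4.12
eef_pos: [0.5403, -0.0373, 0.2821]
ee_rot: [3.141, 0.001, -3.141]
force: [-0.9, 1.5, 2.3]
width: 0.0195
```

```bash
python3 - <<'E'
from h import *
s=arm.get_state(); print(s['t'],s['eef_pos'],s['ee_rot'],s['force'],s['width'])
im,d=cams.grab_frame('side'); save('d.png',cv2.resize(im[150:330,100:400],None,fx=2.6,fy=2.6,interpolation=cv2.INTER_CUBIC))
E
```

```text
4.125 [ 0.54030185 -0.03725188  0.28206112] [ 3.14143362e+00  6.85299475e-04 -3.14149254e+00] [-0.85562174  1.47378349  2.31857592] 0.019495751823392974
```

View pics/d.png

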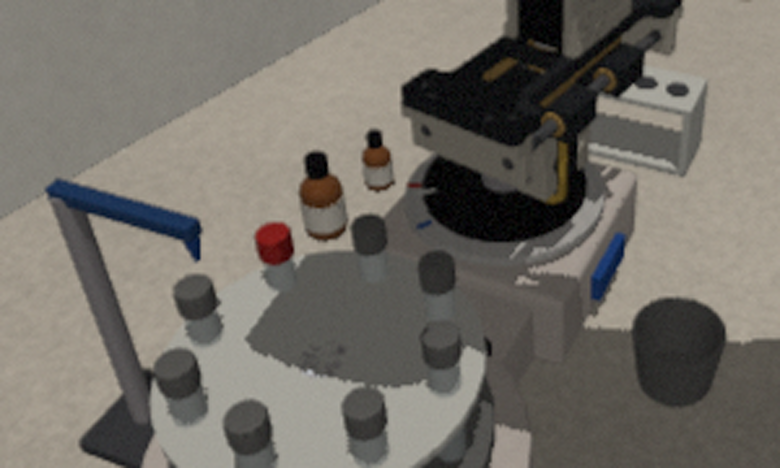

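Gripped: opening is 19.5 mm, and the nozzle arm and bottles are clear. Computing the arc table for 18° rows.

```bash
cat > arc.py <<'E'
import numpy as np,sys
def arc(a0,step,n=5,r=42.):
    f=np.radians(a0); g=np.radians(a0+step*np.arange(1,n+1))
    print(a0,'->',a0+step*n,[[round(-(r*(np.cos(x)-np.cos(f)))/1000,4),round((r*(np.sin(x)-np.sin(f)))/1000,4),0,0] for x in g])
if __name__=='__main__':
    for s in sys.argv[1:]: arc(*[float(v) if i!=2 else int(v) for i,v in enumerate(s.split(','))])
E
python3 arc.py 169.7,-3.23,3 160,-18 70,-18 -20,-18 -110,-18
```

```text
169.7 -> 160.01 [[np.float64(-0.0005), np.float64(0.0023), 0, 0], [np.float64(-0.0011), np.float64(0.0046), 0, 0], [np.float64(-0.0019), np.float64(0.0068), 0, 0]]
160.0 -> 70.0 [[np.float64(-0.0064), np.float64(0.0115), 0, 0], [np.float64(-0.016), np.float64(0.0205), 0, 0], [np.float64(-0.0279), np.float64(0.026), 0, 0], [np.float64(-0.0409), np.float64(0.0276), 0, 0], [np.float64(-0.0538), np.float64(0.0251), 0, 0]]
70.0 -> -20.0 [[np.float64(-0.0115), np.float64(-0.0064), 0, 0], [np.float64(-0.0205), np.float64(-0.016), 0, 0], [np.float64(-0.026), np.float64(-0.0279), 0, 0], [np.float64(-0.0276), np.float64(-0.0409), 0, 0], [np.float64(-0.0251), np.float64(-0.0538), 0, 0]]
-20.0 -> -110.0 [[np.float64(0.0064), np.float64(-0.0115), 0, 0], [np.float64(0.016), np.float64(-0.0205), 0, 0], [np.float64(0.0279), np.float64(-0.026), 0, 0], [np.float64(0.0409), np.float64(-0.0276), 0, 0], [np.float64(0.0538), np.float64(-0.0251), 0, 0]]
-110.0 -> -200.0 [[np.float64(0.0115), np.float64(0.0064), 0, 0], [np.float64(0.0205), np.float64(0.016), 0, 0], [np.float64(0.026), np.float64(0.0279), 0, 0], [np.float64(0.0276), np.float64(0.0409), 0, 0], [np.float64(0.0251), np.float64(0.0538), 0, 0]]
```

Call:
play_rows:
  targets:
    - [[-0.0005, 0.0023, 0, 0], [-0.0011, 0.0046, 0, 0], [-0.0019, 0.0068, 0, 0], [-0.0019, 0.0068, 0, 0]]

```text
t: 4.68
eef_pos: [0.5418, -0.0305, 0.2819]
ee_rot: [-3.141, -0.001, -3.142]
force: [-3.9, 1.5, 7.0]
width: 0.0198
```

Call:
play_rows:
  targets:
    - [[-0.0064, 0.0115, 0, 0], [-0.016, 0.0205, 0, 0], [-0.016, 0.0205, 0, 0]]

```text
t: 5.05
eef_pos: [0.5576, -0.009, 0.2817]
ee_rot: [3.141, -0.002, -3.141]
force: [-6.8, 7.8, 10.5]
width: 0.0198
```

Force is about 10 N radially outward (at 124°) plus a vertical bias. I'll nudge outward and up to see the stiffness.

Call:
play_rows:
  targets:
    - [[0.0004, 0.0007, -0.0006, 0], [0.0004, 0.0007, -0.0006, 0], [0.0004, 0.0007, -0.0006, 0]]

```text
t: 5.42
eef_pos: [0.5572, -0.009, 0.2819]
ee_rot: [3.141, -0.001, 3.141]
force: [-3.4, 5.9, 2.4]
width: 0.0202
```

Call:
play_rows:
  targets:
    - [[0, 0, 0, 0]]

```text
t: 5.55
eef_pos: [0.5572, -0.009, 0.2819]
ee_rot: [3.141, -0.001, 3.141]
force: [-4.9, 5.2, 2.3]
width: 0.0198
```

Call:
play_rows:
  targets:
    - [[-0.0111, 0.0067, 0, 0], [-0.0241, 0.0083, 0, 0], [-0.037, 0.0058, 0, 0], [-0.037, 0.0058, 0, 0]]

```text
t: 6.05
eef_pos: [0.5961, -0.0023, 0.2821]
ee_rot: [3.14, 0.002, -3.141]
force: [1.4, 7.3, -0.7]
width: 0.0198
```

Call:
play_rows:
  targets:
    - [[0, 0, 0, 0]]

```text
t: 6.18
eef_pos: [0.5959, -0.0024, 0.2821]
ee_rot: [3.14, 0.003, -3.141]
force: [3.0, 7.5, -2.7]
width: 0.0198
```

Call:
play_rows:
  targets:
    - [[-0.0118, -0.0052, 0, 0], [-0.0208, -0.0148, 0, 0], [-0.0263, -0.0267, 0, 0], [-0.0263, -0.0267, 0, 0]]

```text
t: 6.68
eef_pos: [0.6229, -0.0302, 0.2822]
ee_rot: [3.141, 0.004, 3.141]
force: [5.7, 2.3, -3.3]
width: 0.0199
```

Call:
play_rows:
  targets:
    - [[-0.0016, -0.013, 0, 0], [0.0009, -0.0259, 0, 0], [0.0009, -0.0259, 0, 0]]

```text
t: 7.05
eef_pos: [0.6215, -0.0568, 0.2823]
ee_rot: [-3.141, 0.004, 3.141]
force: [6.8, -1.1, -3.5]
width: 0.0197
```

```bash
python3 - <<'E'
from h import *
s=arm.get_state(); print(s['t'],s['eef_pos'],s['force'],s['width'],s['q'])
im,d=cams.grab_frame('top'); 
for c,st in blobs(hsvmask(im,(0,150,60),(6,255,255)),(170,120,350,260)): print(c,st,ray('top',c,.154).round(4))
m=hsvmask(im,(0,0,0),(180,255,45))
for c,st in blobs(m,(170,140,275,260)): print('blk',c.round(1),st,ray('top',c,.083).round(4))
E
```

```text
7.05 [ 0.62153434 -0.05678149  0.28225894] [ 6.81483961 -1.05528263 -3.53067822] 0.019740059298949633 [ 2.21568461e-01  3.75841452e-01 -2.62879985e-01  1.13632780e-03
 -9.28542823e-01 -1.79349755e+00]
[217.10344828 173.94827586] [213 170   9   9  58] [[0.6099 0.1587 0.154 ]]
blk [256.5 161.8] [219 140  56  42 259] [[0.6602 0.0843 0.083 ]]
blk [202.2 208.9] [ 185  143   33  117 2620] [[0.5417 0.2073 0.083 ]]
blk [251.5 183. ] [249 181   6   5  24] [[0.6072 0.0937 0.083 ]]
blk [259.4 207.9] [257 207   6   3  17] [[0.5469 0.0719 0.083 ]]
```

```bash
python3 - <<'E'
import numpy as np
from scipy.optimize import least_squares
P=np.array([(.5403,-.0373),(.5418,-.0305),(.5576,-.009),(.5572,-.009),(.596,-.0023),(.6229,-.0302),(.6215,-.0568)])
F=np.array([(-.9,1.5),(-3.9,1.5),(-6.8,7.8),(-4.2,5.5),(2.2,7.4),(5.7,2.3),(6.8,-1.1)])
for k in (1e9,2e4,1e4,5e3):
    Q=P-F/k   # handle position if grip compliance k
    f=lambda p,r=None:np.hypot(*(Q-p[:2]).T)-(p[2])
    s=least_squares(f,[.582,-.043,.042]); g=least_squares(lambda p:np.hypot(*(Q-p).T)-.042,[.582,-.043])
    print(k,s.x.round(5),(s.fun*1e3).round(2),g.x.round(5),(g.fun*1e3).round(2))
E
```

```text
1000000000.0 [ 0.58235 -0.04241  0.04206] [ 0.29  0.2  -0.49 -0.25  0.31  0.29 -0.35] [ 0.58235 -0.04233] [ 0.35  0.24 -0.48 -0.24  0.3   0.32 -0.27]
20000.0 [ 0.58226 -0.04262  0.04183] [ 0.41  0.19 -0.65 -0.25  0.38  0.36 -0.44] [ 0.58224 -0.04283] [ 0.25  0.07 -0.67 -0.26  0.41  0.27 -0.67]
10000.0 [ 0.58216 -0.04283  0.0416 ] [ 0.52  0.19 -0.82 -0.25  0.46  0.44 -0.53] [ 0.58212 -0.04333] [ 0.14 -0.11 -0.85 -0.27  0.54  0.23 -1.06]
5000.0 [ 0.58197 -0.04326  0.04114] [ 0.74  0.18 -1.16 -0.25  0.61  0.59 -0.72] [ 0.58187 -0.04434] [-0.07 -0.44 -1.19 -0.29  0.81  0.17 -1.82]
```

Good circle fit: centre (0.5823,-0.0424), r 42.1, so my commands were about 1.3 mm inside. Carousel: red has moved 0.374 rad for 3.3 rad of crank (consistent). The lug is about 0.6 rad from the pin.

```bash
cat > arc.py <<'E'
import numpy as np,sys
def arc(a0,step,n=5,r0=42.,r=42.):
    f=np.radians(a0); g=np.radians(a0+step*np.arange(1,n+1))
    print(a0,'->',a0+step*n,[[round(float(-(r*np.cos(x)-r0*np.cos(f)))/1000,4),round(float(r*np.sin(x)-r0*np.sin(f))/1000,4),0,0] for x in g])
if __name__=='__main__':
    for s in sys.argv[1:]: arc(*[int(v) if i==2 else float(v) for i,v in enumerate(s.split(','))])
E
python3 arc.py -20.2,-18,5,40.7 -110.2,-18 -200.2,-12
```

```text
-20.2 -> -110.2 [[0.0052, -0.0119, 0, 0], [0.0148, -0.0208, 0, 0], [0.0268, -0.0264, 0, 0], [0.0398, -0.0279, 0, 0], [0.0527, -0.0254, 0, 0]]
-110.2 -> -200.2 [[0.0115, 0.0064, 0, 0], [0.0204, 0.0161, 0, 0], [0.0259, 0.028, 0, 0], [0.0275, 0.041, 0, 0], [0.0249, 0.0539, 0, 0]]
-200.2 -> -260.2 [[-0.0039, 0.0079, 0, 0], [-0.0093, 0.0148, 0, 0], [-0.0161, 0.0204, 0, 0], [-0.0238, 0.0245, 0, 0], [-0.0323, 0.0269, 0, 0]]
```

Call:
play_rows:
  targets:
    - [[0.0052, -0.0119, 0, 0], [0.0148, -0.0208, 0, 0], [0.0268, -0.0264, 0, 0], [0.0398, -0.0279, 0, 0], [0.0527, -0.0254, 0, 0]]

```text
t: 7.72
eef_pos: [0.5669, -0.0812, 0.2821]
ee_rot: [3.14, 0.002, 3.141]
force: [7.5, 9.3, -7.6]
width: 0.0199
```

Call:
play_rows:
  targets:
    - [[0, 0, 0, 0]]

```text
t: 7.85
eef_pos: [0.5661, -0.0808, 0.2821]
ee_rot: [3.14, 0.001, 3.141]
force: [3.2, 7.8, -3.5]
width: 0.02
```

Call:
play_rows:
  targets:
    - [[0.0112, 0.0078, 0, 0], [0.02, 0.0175, 0, 0], [0.0255, 0.0294, 0, 0], [0.0271, 0.0424, 0, 0], [0.0245, 0.0553, 0, 0]]

```text
t: 8.48
eef_pos: [0.5425, -0.0269, 0.2823]
ee_rot: [-3.14, 0.001, -3.142]
force: [8.9, -8.0, -8.6]
width: 0.0198
```

Call:
play_rows:
  targets:
    - [[0, 0, 0, 0]]

```text
t: 8.6
eef_pos: [0.5428, -0.0263, 0.2823]
ee_rot: [-3.141, 0.001, -3.141]
force: [6.6, -2.2, -5.6]
width: 0.0196
```

```bash
cat > look.py <<'E'
from h import *
s=arm.get_state(); p=s['eef_pos']; C=np.array([.5823,-.0424]); v=p[:2]-C; a=np.arctan2(v[1],v[0])
o=v/np.hypot(*v); cw=np.array([o[1],-o[0]]); F=s['force']
print('t',s['t'],'pos',p.round(4),'ang',np.degrees(a).round(1),'r',np.hypot(*v).round(4),'F',F.round(1),'out',(F[:2]@o).round(1),'tan_cw',(F[:2]@cw).round(1),'w',s['width'])
im,d=cams.grab_frame('top'); cc=np.array([.5452,.1648])
def pr(n,c,z):
    x=ray('top',c,z)[0]; w=x[:2]-cc; print(n,np.round(c,1),x.round(4),'ang',np.degrees(np.arctan2(w[1],w[0])).round(1),'r',np.hypot(*w).round(4))
for c,st in blobs(hsvmask(im,(0,150,60),(6,255,255)),(170,120,350,260)): pr('red',c,.154)
for c,st in blobs(hsvmask(im,(0,0,0),(180,255,45)),(235,165,275,240)): print(st); pr('blk',c,.083)
E
python3 look.py
```

```text
t 8.6 pos [ 0.5428 -0.0263  0.2823] ang 157.8 r 0.0427 F [ 6.6 -2.2 -5.6] out -6.9 tan_cw 0.5 w 0.019575541570707747
[262 185  13   9  27]
blk [268.4 189.1] [0.593  0.0525 0.083 ] ang -66.9 r 0.1221
[250 201  25  18 186]
blk [259.8 211.3] [0.5389 0.0705 0.083 ] ang -93.8 r 0.0945
[237 209  12   4  13]
blk [242.3 210.6] [0.5396 0.112  0.083 ] ang -96.0 r 0.0531
```

```bash
python3 arc.py 157.8,-10,5,43.2 107.8,-5,5,42
python3 - <<'E'
from h import *
im,d=cams.grab_frame('wrist'); im2,_=cams.grab_frame('side'); save('e.png',np.hstack([cv2.resize(im,(400,250)),cv2.resize(im2,(400,250))]))
save('e.png',np.vstack([im[:,:,:][60:330],im2[150:400]]))
E
```

```text
157.8 -> 107.80000000000001 [[-0.0045, 0.0061, 0, 0], [-0.0089, 0.0119, 0, 0], [-0.0143, 0.0169, 0, 0], [-0.0204, 0.0208, 0, 0], [-0.0272, 0.0237, 0, 0]]
107.8 -> 82.8 [[-0.0035, 0.001, 0, 0], [-0.0071, 0.0016, 0, 0], [-0.0108, 0.002, 0, 0], [-0.0145, 0.002, 0, 0], [-0.0181, 0.0017, 0, 0]]
```

View pics/e.png

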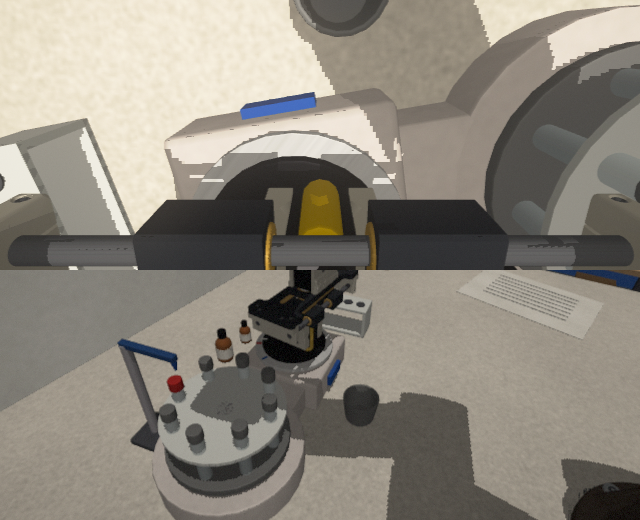

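Side view: the red stopper at (176,383) sits about under the nozzle tip (176,366), so the stop is at least 90° of crank further on. Go 50°, then carefully.

Call:
play_rows:
  targets:
    - [[-0.0045, 0.0061, 0.0003, 0], [-0.0089, 0.0119, 0.0003, 0], [-0.0143, 0.0169, 0.0003, 0], [-0.0204, 0.0208, 0.0003, 0], [-0.0272, 0.0237, 0.0003, 0]]

```text
t: 9.38
eef_pos: [0.5686, -0.0023, 0.2821]
ee_rot: [3.141, -0.003, 3.141]
force: [-5.5, 3.9, 5.7]
width: 0.0199
```

Call:
play_rows:
  targets:
    - [[-0.0035, 0.001, 0, 0], [-0.0071, 0.0016, 0, 0], [-0.0071, 0.0016, 0, 0]]

```text
t: 9.75
eef_pos: [0.5763, -0.0003, 0.2821]
ee_rot: [3.141, -0.001, 3.141]
force: [-3.4, 5.1, 4.6]
width: 0.0194
```

```bash
python3 look.py
```

```text
t 9.75 pos [ 5.763e-01 -3.000e-04  2.821e-01] ang 98.1 r 0.0425 F [-3.4  5.1  4.6] out 5.5 tan_cw -2.6 w 0.019373864473869688
[253 165  20   8  46]
blk [264.8 166.8] [0.6481 0.0637 0.083 ] ang -44.5 r 0.1442
[272 169   3   8  11]
blk [273.5 172.2] [0.6351 0.042  0.083 ] ang -53.8 r 0.1522
[235 174  40  29 553]
blk [255.  189.6] [0.5912 0.0846 0.083 ] ang -60.2 r 0.0924
[266 200   9   6  19]
blk [269.1 203.8] [0.5574 0.0492 0.083 ] ang -84.0 r 0.1162
```

```bash
python3 arc.py 98.1,-5,4,41.4,42 78.1,-4,5 58.1,-4,5 38.1,-4,5 18.1,-4,5
```

```text
98.1 -> 78.1 [[-0.0036, 0.001, 0, 0], [-0.0072, 0.001, 0, 0], [-0.0109, 0.0007, 0, 0], [-0.0145, 0.0001, 0, 0]]
78.1 -> 58.099999999999994 [[-0.0028, -0.0007, 0, 0], [-0.0056, -0.0016, 0, 0], [-0.0084, -0.0027, 0, 0], [-0.011, -0.004, 0, 0], [-0.0135, -0.0054, 0, 0]]
58.1 -> 38.1 [[-0.0024, -0.0016, 0, 0], [-0.0047, -0.0034, 0, 0], [-0.0069, -0.0054, 0, 0], [-0.009, -0.0075, 0, 0], [-0.0109, -0.0097, 0, 0]]
38.1 -> 18.1 [[-0.0017, -0.0024, 0, 0], [-0.0033, -0.0049, 0, 0], [-0.0047, -0.0074, 0, 0], [-0.0059, -0.0101, 0, 0], [-0.0069, -0.0129, 0, 0]]
18.1 -> -1.8999999999999986 [[-0.0008, -0.0028, 0, 0], [-0.0014, -0.0057, 0, 0], [-0.0018, -0.0086, 0, 0], [-0.0021, -0.0115, 0, 0], [-0.0021, -0.0144, 0, 0]]
```

Call:
play_rows:
  targets:
    - [[-0.0038, 0.001, 0, 0], [-0.0076, 0.0007, 0, 0], [-0.0112, 0.0, 0, 0], [-0.0144, 0.0001, 0, 0], [-0.0144, 0.0001, 0, 0]]

```text
t: 10.42
eef_pos: [0.5912, -0.0005, 0.2821]
ee_rot: [3.141, -0.0, 3.142]
force: [-3.5, 3.4, 4.5]
width: 0.0197
```

Call:
play_rows:
  targets:
    - [[0, 0, 0, 0]]

```text
t: 10.55
eef_pos: [0.5913, -0.0006, 0.2821]
ee_rot: [3.141, 0.0, 3.141]
force: [-2.9, 4.7, 4.4]
width: 0.0197
```

Call:
play_rows:
  targets:
    - [[-0.0028, -0.0007, 0, 0], [-0.0028, -0.0007, 0, 0], [-0.0028, -0.0007, 0, 0]]

```text
t: 10.92
eef_pos: [0.5943, -0.0014, 0.2821]
ee_rot: [3.141, 0.0, 3.141]
force: [-2.8, 5.0, 3.6]
width: 0.0199
```

Call:
play_rows:
  targets:
    - [[-0.0018, -0.0006, 0, 0], [-0.0037, -0.0013, 0, 0], [-0.0037, -0.0013, 0, 0]]

```text
t: 11.3
eef_pos: [0.5982, -0.0027, 0.2821]
ee_rot: [3.141, 0.001, 3.142]
force: [-1.0, 5.2, 4.5]
width: 0.0198
```

Call:
play_rows:
  targets:
    - [[-0.0018, -0.0008, 0, 0], [-0.0036, -0.0017, 0, 0], [-0.0036, -0.0017, 0, 0]]

```text
t: 11.68
eef_pos: [0.6017, -0.0044, 0.2821]
ee_rot: [3.141, 0.001, 3.141]
force: [-2.2, 5.0, 4.2]
width: 0.0197
```

Call:
play_rows:
  targets:
    - [[-0.0018, -0.001, 0, 0], [-0.0035, -0.002, 0, 0], [-0.0035, -0.002, 0, 0]]

```text
t: 12.05
eef_pos: [0.605, -0.0054, 0.2822]
ee_rot: [3.14, 0.0, 3.142]
force: [-4.9, 12.4, 6.0]
width: 0.0198
```

Stop reached at about 58° (predicted -302°). Tangential about 10.7 N with 8 N radial; relieve the radial part.

Call:
play_rows:
  targets:
    - [[-0.0005, 0.0009, 0, 0], [-0.0005, 0.0009, 0, 0], [-0.0005, 0.0009, 0, 0]]

```text
t: 12.42
eef_pos: [0.6051, -0.005, 0.2821]
ee_rot: [3.141, -0.001, 3.142]
force: [-5.0, 8.7, 6.0]
width: 0.0198
```

Call:
play_rows:
  targets:
    - [[0, 0, 0, 0]]

```text
t: 12.55
eef_pos: [0.6051, -0.005, 0.2821]
ee_rot: [3.141, -0.001, 3.141]
force: [-5.2, 9.2, 6.3]
width: 0.0194
```

Call:
play_rows:
  targets:
    - [[-0.0012, 0.0002, 0, 0], [-0.0012, 0.0002, 0, 0], [-0.0012, 0.0002, 0, 0], [-0.0012, 0.0002, 0, 0]]

```text
t: 13.05
eef_pos: [0.6058, -0.0049, 0.282]
ee_rot: [3.141, -0.002, 3.141]
force: [-8.1, 9.4, 9.0]
width: 0.0198
```

```bash
python3 look.py | head -1
```

```text
t 13.05 pos [ 0.6058 -0.0049  0.282 ] ang 57.9 r 0.0442 F [-8.1  9.4  9. ] out 3.7 tan_cw -11.8 w 0.019758562278853965
```

Tangential push is 11.8 N, radial 3.7 N. Hold it for a moment.

Call:
play_rows:
  targets:
    - [[0, 0, 0, 0], [0, 0, 0, 0], [0, 0, 0, 0], [0, 0, 0, 0], [0, 0, 0, 0]]

```text
t: 13.72
eef_pos: [0.6058, -0.005, 0.2819]
ee_rot: [3.141, -0.002, 3.141]
force: [-7.4, 9.1, 8.1]
width: 0.0199
```

```bash
python3 look.py | head -1; python3 - <<'E'
from h import *
im,d=cams.grab_frame('top'); im2,_=cams.grab_frame('side')
a=cv2.resize(im[130:250,165:345],None,fx=4.2,fy=4.2,interpolation=cv2.INTER_CUBIC)[:,:756]
a=cv2.resize(a,(420,280)); b=cv2.resize(im2[180:360,100:370],(420,280),interpolation=cv2.INTER_CUBIC)
save('f.png',np.clip(np.vstack([a,b]).astype(int)*3//2,0,255).astype(np.uint8))
E
```

```text
t 13.725 pos [ 0.6058 -0.005   0.2819] ang 57.9 r 0.0442 F [-7.4  9.1  8.1] out 3.8 tan_cw -11.1 w 0.019853992779571627
```

View pics/f.png

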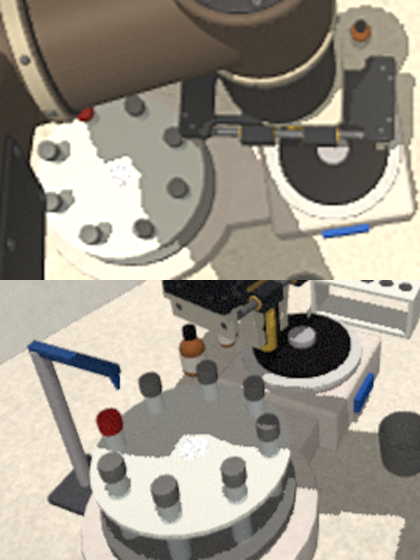

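Top and side views: the red stopper has passed beyond the nozzle and the carousel is stopped. Now measure the nozzle tip and the red stopper in the side camera.

```bash
cat > rn.py <<'E'
from h import *
im,d=cams.grab_frame('side'); cc=np.array([.5452,.1648])
def pr(n,c,z):
    x=ray('side',c,z)[0]; w=x[:2]-cc; print(n,np.round(c,1),x.round(4),'ang',np.degrees(np.arctan2(w[1],w[0])).round(2),'r',np.hypot(*w).round(4))
m=hsvmask(im,(0,150,40),(6,255,255))
for c,st in blobs(m,(100,180,300,380)):
    print(st); k=np.zeros_like(m); k[st[1]:st[1]+st[3],st[0]:st[0]+st[2]]=m[st[1]:st[1]+st[3],st[0]:st[0]+st[2]]
    # predicted: fit stopper top centre by rendering silhouette of cylinder r9.5, z .154 down to .140
    ys,xs=np.nonzero(k); 
    p=cams.camera_params('side'); K=p['intrinsics']; M=R.from_euler('xyz',p['attitude']).as_matrix(); o=np.array(p['position'])
    from scipy.optimize import least_squares
    t=np.linspace(0,2*np.pi,60)
    def hull(xy,h=.0):
        P=np.vstack([np.c_[xy[0]+.0095*np.cos(t),xy[1]+.0095*np.sin(t),np.full(60,z)] for z in (.154,.154-h)])
        q=(P-o)@M; q=q/q[:,2:]@K.T; return q[:,:2]
    # use top, left, right extents of the mask (independent of cap length)
    def f(v):
        q=hull(v[:2],v[2]); return [q[:,0].min()-st[0]+.5-.5, q[:,0].max()-(st[0]+st[2])+.5-.5, q[:,1].min()-st[1], q[:,1].max()-st[1]-st[3]]
    s=least_squares(f,[*ray('side',c,.15)[0][:2],.012]); w=s.x[:2]-cc
    print('red fit',s.x.round(4),s.fun.round(2),'ang',np.degrees(np.arctan2(w[1],w[0])).round(2),'r',np.hypot(*w).round(4))
b=hsvmask(im,(100,120,30),(125,255,255))
for c,st in blobs(b,(100,180,200,300)):
    print('blue',st); ys,xs=np.nonzero(b[st[1]:st[1]+st[3],st[0]:st[0]+st[2]]); ys+=st[1]; xs+=st[0]
    for r in range(ys.max()-12,ys.max()+1): print(r,xs[ys==r].min(),xs[ys==r].max(),end='; ')
    e=ys.max(); u=xs[ys>=e-1].mean(); pr('tip',(u+.0,e+.3),.164)
E
python3 rn.py
```

```text
[163 263  16  17 175]
red fit [0.5972 0.199  0.0097] [-0.81  0.83  0.21 -0.23] ang 33.35 r 0.0622
blue [119 220  58  30 506]
237 155 176; 238 158 176; 239 162 176; 240 165 175; 241 168 175; 242 171 176; 243 172 176; 244 172 176; 245 173 176; 246 173 176; 247 174 176; 248 175 176; 249 176 176; tip [175.7 249.3] [0.6094 0.1778 0.164 ] ang 11.48 r 0.0655
```

Stop-to-nozzle is about 22° of carousel, so wind back about 216° of crank including the play. Do 180° first, checking midway.

```bash
python3 arc.py 56,18,5,42.4 146,18
```

```text
56.0 -> 146.0 [[0.0121, 0.0052, 0, 0], [0.0252, 0.0068, 0, 0], [0.0381, 0.0043, 0, 0], [0.0496, -0.0021, 0, 0], [0.0585, -0.0117, 0, 0]]
146.0 -> 236.0 [[0.0056, -0.0119, 0, 0], [0.0072, -0.025, 0, 0], [0.0046, -0.0379, 0, 0], [-0.0017, -0.0493, 0, 0], [-0.0113, -0.0583, 0, 0]]
```

Call:
play_rows:
  targets:
    - [[0.0121, 0.0052, -0.0004, 0], [0.0252, 0.0068, -0.0004, 0], [0.0252, 0.0068, -0.0004, 0]]

```text
t: 14.3
eef_pos: [0.58, 0.0005, 0.2822]
ee_rot: [-3.14, -0.002, 3.141]
force: [-1.1, -2.9, -1.0]
width: 0.0201
```

Call:
play_rows:
  targets:
    - [[0.0129, -0.0025, 0, 0], [0.0244, -0.0089, 0, 0], [0.0333, -0.0185, 0, 0], [0.0333, -0.0185, 0, 0]]

```text
t: 14.8
eef_pos: [0.5485, -0.0179, 0.2824]
ee_rot: [3.142, 0.003, 3.141]
force: [6.7, -4.2, -5.9]
width: 0.0199
```

```bash
python3 look.py | head -1
```

```text
t 14.8 pos [ 0.5485 -0.0179  0.2824] ang 144.0 r 0.0417 F [ 6.7 -4.2 -5.9] out -7.9 tan_cw 0.6 w 0.01993371855165729
```

Call:
play_rows:
  targets:
    - [[0.0046, -0.0127, 0.0002, 0], [0.0062, -0.0258, 0.0002, 0], [0.0036, -0.0387, 0.0002, 0], [0.0036, -0.0387, 0.0002, 0]]

```text
t: 15.35
eef_pos: [0.545, -0.0569, 0.2823]
ee_rot: [-3.141, 0.0, 3.14]
force: [-0.2, -1.3, 2.5]
width: 0.0196
```

```bash
python3 look.py | head -1; python3 rn.py | grep -v blue
```

```text
t 15.35 pos [ 0.545  -0.0569  0.2823] ang -158.8 r 0.04 F [-0.2 -1.3  2.5] out 0.7 tan_cw -1.2 w 0.019615585289523504
[168 255  16  17 194]
red fit [0.6038 0.1858 0.0109] [-0.63  0.65  0.15 -0.17] ang 19.73 r 0.0622
237 155 176; 238 158 176; 239 162 176; 240 165 175; 241 168 175; 242 171 176; 243 172 176; 244 172 176; 245 172 176; 246 173 176; 247 174 176; 248 174 176; 249 176 176; tip [175.2 249.3] [0.6099 0.1781 0.164 ] ang 11.65 r 0.066
```

```bash
sed -e "s/im,d=cams.grab_frame('side')/im=np.ascontiguousarray(cv2.imread('pics\/a_side.png')[:,:,::-1])/" rn.py > rn0.py; python3 rn0.py | grep -v blue
python3 - <<'E'
from h import *
im=np.ascontiguousarray(cv2.imread('pics/a_side.png')[:,:,::-1])
# carousel plate centre / grey stoppers via finder on side 'red_tube' unusable; dump HSV around red
im2,d=cams.grab_frame('side')
h=cv2.cvtColor(im2,cv2.COLOR_RGB2HSV)
for r in range(252,276,2): print(r,[tuple(int(v) for v in h[r,c]) for c in range(165,188,3)])
save('g.png',cv2.resize(im2[215:335,110:290],None,fx=4.4,fy=4.4,interpolation=cv2.INTER_CUBIC))
E
```

```text
[199 236  14  16 151]
red fit [0.5998 0.1381 0.0118] [-0.82  0.84  0.13 -0.16] ang -26.05 r 0.0608
237 155 176; 238 158 176; 239 162 176; 240 165 175; 241 168 175; 242 171 176; 243 172 176; 244 172 176; 245 172 176; 246 174 176; 247 174 176; 248 174 176; 249 175 176; tip [175.2 249.3] [0.6099 0.1782 0.164 ] ang 11.67 r 0.0661
252 [(18, 32, 158), (18, 33, 156), (17, 34, 159), (17, 33, 163), (19, 33, 164), (18, 36, 162), (19, 32, 165), (17, 34, 159)]
254 [(20, 32, 159), (16, 33, 161), (20, 33, 164), (10, 51, 135), (13, 52, 133), (20, 31, 164), (20, 31, 162), (19, 35, 160)]
256 [(17, 34, 157), (19, 33, 160), (4, 127, 133), (0, 198, 125), (1, 199, 124), (3, 127, 130), (19, 33, 162), (21, 33, 163)]
258 [(19, 34, 159), (4, 112, 134), (0, 196, 126), (0, 193, 128), (1, 210, 124), (1, 202, 125), (20, 36, 164), (21, 31, 166)]
260 [(17, 33, 163), (0, 187, 128), (1, 208, 125), (2, 201, 127), (1, 197, 128), (1, 204, 116), (17, 44, 151), (19, 27, 162)]
262 [(20, 36, 161), (0, 197, 124), (0, 201, 128), (1, 193, 132), (1, 204, 124), (0, 203, 79), (14, 42, 128), (25, 17, 161)]
264 [(19, 30, 160), (3, 135, 91), (0, 196, 113), (1, 213, 109), (1, 218, 82), (179, 197, 75), (1, 96, 77), (27, 14, 165)]
266 [(19, 34, 163), (7, 76, 114), (1, 224, 83), (1, 193, 91), (1, 209, 84), (2, 224, 74), (4, 203, 59), (22, 17, 165)]
268 [(19, 35, 159), (16, 38, 149), (1, 206, 84), (0, 195, 90), (2, 219, 84), (0, 199, 77), (15, 30, 103), (25, 17, 163)]
270 [(19, 33, 164), (19, 35, 160), (1, 212, 83), (0, 202, 87), (0, 197, 83), (1, 141, 74), (45, 6, 91), (27, 16, 161)]
272 [(20, 34, 164), (18, 36, 158), (12, 36, 126), (2, 78, 88), (6, 46, 88), (30, 6, 90), (0, 0, 78), (21, 16, 157)]
274 [(19, 33, 161), (17, 34, 159), (27, 17, 147), (60, 5, 95), (70, 8, 96), (30, 3, 90), (60, 3, 84), (23, 18, 130)]
```

View pics/g.png

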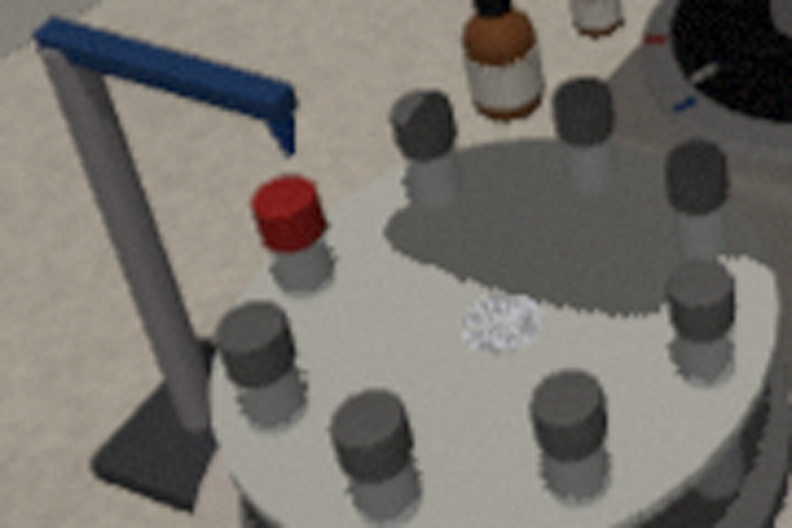

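```bash
cat > rt.py <<'E'
from h import *
import sys
cc=np.array([.5452,.1648])
def run(im,tag):
    h=cv2.cvtColor(im,cv2.COLOR_RGB2HSV).astype(int); a=h[...,1]*((h[...,0]<10)|(h[...,0]>172))
    red=(a>110); ys,xs=np.nonzero(red[200:330,100:260]); ys+=200; xs+=100
    top=red&(h[...,2]>102); ty,tx=np.nonzero(top[200:330,100:260]); c=np.array([tx.mean()+100,ty.mean()+200])
    for n,u in (('lit-top',c),('topedge',None)):
        if u is None:
            y0=ys.min(); u=np.array([(xs.min()+xs.max())/2,y0]); x=ray('side',u,.154)[0]
            # far edge of the top disc: move 9.5 mm toward the camera
            o=np.array(cams.camera_params('side')['position']); e=o[:2]-x[:2]; x=x.copy(); x[:2]+=.0095*e/np.hypot(*e)
        else: x=ray('side',u,.154)[0]
        w=x[:2]-cc; print(tag,n,u.round(2),x.round(4),'ang',np.degrees(np.arctan2(w[1],w[0])).round(2),'r',np.hypot(*w).round(4))
run(np.ascontiguousarray(cv2.imread('pics/a_side.png')[:,:,::-1]),'start')
run(cams.grab_frame('side')[0],'now')
p=ray('side',(175.8,250.),.164)[0]; w=p[:2]-cc; print('tip',p,np.degrees(np.arctan2(w[1],w[0])),np.hypot(*w))
E
python3 rt.py
python3 - <<'E'
from h import *
# nozzle arm in top view: far/near ends and widths
im=np.ascontiguousarray(cv2.imread('pics/a_top.png')[:,:,::-1]); b=hsvmask(im,(100,90,30),(125,255,255))
for r in range(160,180): print(r,np.nonzero(b[r,190:220])[0]+190, [int(v) for v in cv2.cvtColor(im,cv2.COLOR_RGB2HSV)[r,203:211,1]])
# project candidate tip positions & arm end into top
p=cams.camera_params('top');M=R.from_euler('xyz',p['attitude']).as_matrix()
for a in (8,10,12,14,16):
    t=np.radians(a); 
    print(a,[ (lambda q:(q/q[2]@p['intrinsics'].T)[:2].round(1))((np.array([.5452+.065*np.cos(t),.1648+.065*np.sin(t),z])-p['position'])@M) for z in (.164,.189)])
E
```

```text
start lit-top [205.96 238.71] [0.6022 0.1348 0.154 ] ang -27.76 r 0.0644
start topedge [228.5 206. ] [0.6231 0.0678 0.154 ] ang -51.24 r 0.1244
now lit-top [173.87 259.49] [0.6064 0.1857 0.154 ] ang 18.88 r 0.0647
now topedge [213. 205.] [0.6447 0.0786 0.154 ] ang -40.91 r 0.1316
tip [0.60821225 0.178631   0.164     ] 12.379930605330985 0.06451232440418667
160 [202 203 204 205] [131, 132, 111, 53, 49, 36, 5, 14]
161 [202 203 204 205] [135, 132, 119, 55, 49, 43, 10, 14]
162 [202 203 204 205] [131, 134, 125, 45, 46, 40, 9, 9]
163 [202 203 204 205] [134, 137, 125, 39, 48, 44, 23, 5]
164 [202 203 204 205] [135, 137, 128, 21, 43, 46, 23, 9]
165 [202 203 204 205] [137, 137, 133, 4, 43, 47, 33, 5]
166 [202 203 204 205] [137, 129, 131, 46, 48, 45, 34, 5]
167 [203 204 205 206] [137, 132, 134, 108, 51, 50, 40, 5]
168 [202 203 204 205 206] [147, 128, 129, 122, 52, 49, 40, 5]
169 [203 204 205 206] [147, 134, 131, 117, 43, 45, 42, 20]
170 [203 204 205 206] [151, 135, 143, 118, 14, 45, 47, 36]
171 [203 204 205] [147, 109, 100, 75, 11, 37, 37, 29]
172 [206] [30, 56, 78, 93, 64, 25, 31, 26]
173 [] [27, 24, 24, 0, 8, 24, 26, 26]
174 [] [26, 26, 28, 26, 22, 27, 31, 29]
175 [] [26, 23, 29, 26, 25, 23, 29, 27]
176 [] [27, 26, 25, 25, 24, 29, 38, 29]
177 [] [25, 26, 27, 23, 23, 24, 30, 24]
178 [] [26, 26, 22, 24, 29, 36, 29, 16]
179 [] [27, 25, 28, 34, 47, 26, 19, 21]
8 [array([209.1, 172.8]), array([206. , 169.9])]
10 [array([208.1, 173. ]), array([204.9, 170. ])]
12 [array([207.1, 173.1]), array([203.9, 170.2])]
14 [array([206.1, 173.3]), array([202.8, 170.4])]
16 [array([205.1, 173.6]), array([201.8, 170.6])]
```

```bash
python3 arc.py 201,15,3 246,4,3
```

```text
201.0 -> 246.0 [[-0.0052, -0.0096, 0, 0], [-0.0128, -0.0176, 0, 0], [-0.0221, -0.0233, 0, 0]]
246.0 -> 258.0 [[-0.0027, -0.0011, 0, 0], [-0.0055, -0.002, 0, 0], [-0.0084, -0.0027, 0, 0]]
```

Call:
play_rows:
  targets:
    - [[-0.0054, -0.0096, 0, 0], [-0.0132, -0.0173, 0, 0], [-0.0221, -0.0233, 0, 0], [-0.0221, -0.0233, 0, 0]]

```text
t: 16.05
eef_pos: [0.5672, -0.0797, 0.2823]
ee_rot: [-3.141, -0.001, 3.141]
force: [-1.3, -1.7, 5.8]
width: 0.0198
```

```bash
python3 look.py | head -1; python3 rt.py | grep -v edge; python3 - <<'E'
from h import *
im,_=cams.grab_frame('top'); im2,_=cams.grab_frame('side')
for c,st in blobs(hsvmask(im,(0,150,60),(6,255,255)),(170,120,350,260)): print('top red',c,st)
save('k.png',cv2.resize(im2[225:285,140:220],None,fx=9,fy=9,interpolation=cv2.INTER_CUBIC))
E
```

```text
t 16.05 pos [ 0.5672 -0.0797  0.2823] ang -112.1 r 0.0403 F [-1.3 -1.7  5.8] out 2.1 tan_cw 0.6 w 0.01977591881894467
start lit-top [205.96 238.71] [0.6022 0.1348 0.154 ] ang -27.76 r 0.0644
now lit-top [176.9  256.79] [0.6072 0.1803 0.154 ] ang 14.06 r 0.0639
tip [0.60821225 0.178631   0.164     ] 12.379930605330985 0.06451232440418667
```

Call:
play_rows:
  targets:
    - [[-0.0027, -0.0011, 0, 0], [-0.0055, -0.002, 0, 0], [-0.0055, -0.002, 0, 0]]

```text
t: 16.62
eef_pos: [0.5719, -0.0814, 0.2822]
ee_rot: [-3.141, -0.002, 3.142]
force: [-2.7, -2.8, 7.4]
width: 0.0199
```

Call:
play_rows:
  targets:
    - [[0, 0, 0, 0], [0, 0, 0, 0], [0, 0, 0, 0], [0, 0, 0, 0]]
  grip: 110

```text
t: 17.12
eef_pos: [0.5724, -0.0811, 0.282]
ee_rot: [3.142, -0.0, 3.142]
force: [0.1, -0.8, 0.5]
width: 0.0487
```

Call:
play_rows:
  targets:
    - [[0, 0, -0.03, 0], [0, 0, -0.08, 0], [0.03, 0, -0.13, 0], [0.08, 0.03, -0.15, 0], [0.13, 0.06, -0.15, 0]]

```text
t: 17.75
eef_pos: [0.4415, -0.0209, 0.4337]
ee_rot: [3.14, 0.003, 3.14]
force: [0.0, 1.8, 0.8]
width: 0.05
```

Call:
play_rows:
  targets:
    - [[0.01, 0.06, 0, 0], [0.01, 0.12, 0, 0], [0.01, 0.17, 0, 0], [0.01, 0.17, 0, 0]]

```text
t: 18.25
eef_pos: [0.4322, 0.1516, 0.4321]
ee_rot: [3.141, 0.0, -3.138]
force: [-0.6, -0.8, -0.6]
width: 0.0499
```

```bash
python3 rt.py | grep now; python3 - <<'E'
from h import *
s=arm.get_state(); print(s['t'],s['eef_pos'],s['force'])
p=cams.camera_params('wrist'); im,d=cams.grab_frame('wrist'); print(p['position'],p['attitude'])
cv2.imwrite('pics/w1raw.png',im[:,:,::-1]); np.save('w1p.npy',p,allow_pickle=True)
save('w1.png',im)
E
```

```text
now lit-top [177.48 256.57] [0.6069 0.1796 0.154 ] ang 13.52 r 0.0634
now topedge [178.5 252. ] [0.6044 0.178  0.154 ] ang 12.58 r 0.0607
18.3 [0.43214369 0.15016507 0.43198891] [-0.54059746 -0.83549924 -0.10827172]
[0.34931619 0.14961194 0.41218601] [2.83183105e+00 1.55596378e-03 1.57363949e+00]
```

View pics/w1.png

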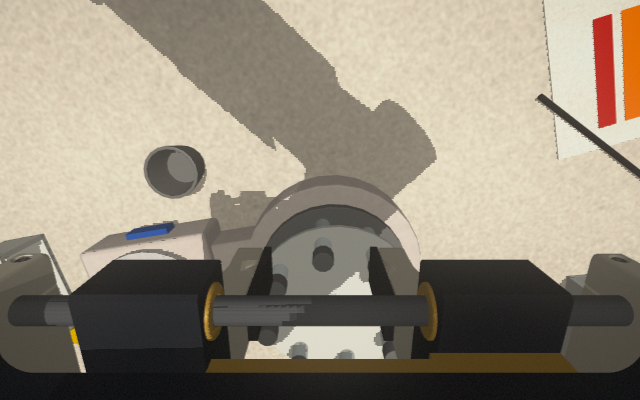

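The wrist camera looks too close to the robot. Shift it so the nozzle comes into view from the inner side, where tangential parallax vanishes.

Call:
play_rows:
  targets:
    - [[-0.05, 0.01, 0, 0], [-0.1, 0.02, 0, 0], [-0.15, 0.03, 0, 0], [-0.165, 0.035, 0, 0], [-0.165, 0.035, 0, 0]]

```text
t: 18.98
eef_pos: [0.598, 0.1827, 0.4311]
ee_rot: [-3.141, -0.002, 3.139]
force: [-0.8, 0.2, -0.1]
width: 0.05
```

```bash
python3 - <<'E'
from h import *
s=arm.get_state(); print(s['t'],s['eef_pos'],s['force'])
p=cams.camera_params('wrist'); im,d=cams.grab_frame('wrist'); print(p['position'],p['attitude'])
np.save('w2p.npy',p,allow_pickle=True); save('w2raw.png',im)
save('w2.png',cv2.resize(im[60:260,200:460],None,fx=3,fy=3,interpolation=cv2.INTER_CUBIC))
E
```

```text
18.975 [0.59796436 0.18274441 0.43113953] [-0.76675885  0.19638146 -0.13879471]
[0.51513657 0.18258313 0.41145128] [2.83308121e+00 2.29585833e-03 1.56864461e+00]
```

View pics/w2.png

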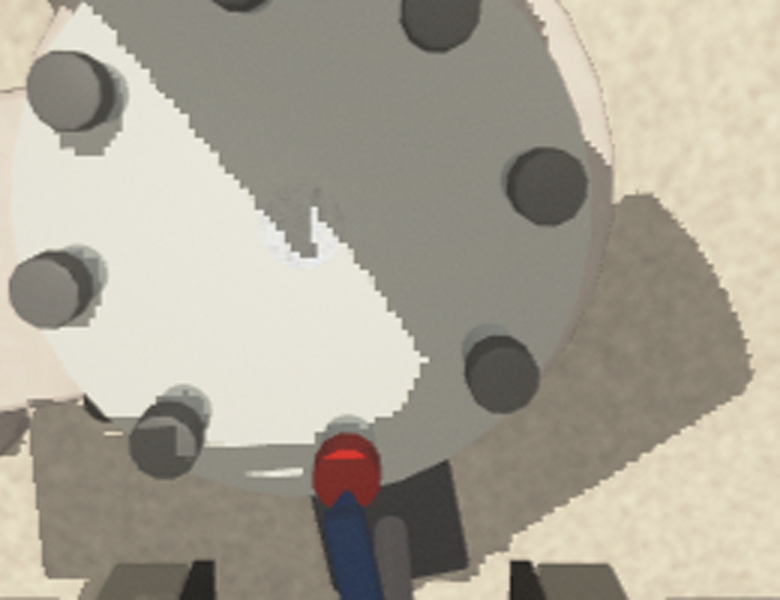

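Clear view: the red stopper's centre is at about (347,472) in the crop, and the blue nozzle tip at about (346,491) is nearly over it. Now the numbers.

```bash
cat > wm.py <<'E'
from h import *
import sys
from scipy.optimize import least_squares
tag=sys.argv[1]
im=np.ascontiguousarray(cv2.imread(f'pics/{tag}raw.png')[:,:,::-1]); p=np.load(f'{tag}p.npy',allow_pickle=True).item(); cc=np.array([.5452,.1648])
h=cv2.cvtColor(im,cv2.COLOR_RGB2HSV).astype(int)
red=(h[...,1]>110)&((h[...,0]<10)|(h[...,0]>172)); red[:150]=0; red[250:]=0; red[:,:280]=0; red[:,360:]=0
for r in range(*[np.nonzero(red)[0].min(),np.nonzero(red)[0].max()+1]): x=np.nonzero(red[r])[0]; print(r,x.min(),x.max(),(x.min()+x.max())/2,end='; ')
print()
bl=(h[...,1]>90)&(h[...,0]>100)&(h[...,0]<130); bl[:200]=0; bl[250:]=0; bl[:,:280]=0; bl[:,360:]=0
for r in range(np.nonzero(bl)[0].min(),np.nonzero(bl)[0].min()+14): x=np.nonzero(bl[r])[0]; print(r,x.min(),x.max(),(x.min()+x.max())/2,end='; ')
print()
def pr(n,u,z):
    x=ray('wrist',u,z,p)[0]; w=x[:2]-cc; print(n,u,x.round(4),'ang',np.degrees(np.arctan2(w[1],w[0])).round(2),'r',np.hypot(*w).round(4))
# red disc: widest row = disc centre row; circle fit of contour upper-free part
M=R.from_euler('xyz',p['attitude']).as_matrix(); 
ys,xs=np.nonzero(red); wd=[(np.ptp(xs[ys==r]),r) for r in np.unique(ys)]
rows=[r for w,r in wd if w>=max(wd)[0]]; r0=np.mean(rows); x0=np.mean([(xs[ys==r].min()+xs[ys==r].max())/2 for r in rows]); pr('red',(x0,r0),.154)
t=np.nonzero(bl)[0].min(); tx=np.nonzero(bl[t])[0]; pr('tip',(tx.mean(),t-.3),.164); tx=np.nonzero(bl[t+2])[0]; pr('tip+2',(tx.mean(),t+2),.166)
E
python3 wm.py w2
```

```text
205 312 319 315.5; 206 310 321 315.5; 207 308 322 315.0; 208 307 323 315.0; 209 307 324 315.5; 210 306 324 315.0; 211 306 325 315.5; 212 305 325 315.0; 213 305 325 315.0; 214 305 325 315.0; 215 305 325 315.0; 216 305 325 315.0; 217 305 326 315.5; 218 305 326 315.5; 219 305 326 315.5; 220 305 325 315.0; 221 305 325 315.0; 222 305 326 315.5; 223 305 325 315.0; 224 306 325 315.5; 225 306 324 315.0; 226 307 323 315.0; 227 307 323 315.0; 228 309 321 315.0; 
224 315 315 315.0; 225 314 316 315.0; 226 313 316 314.5; 227 312 317 314.5; 228 312 315 313.5; Traceback (most recent call last):
  File "wm.py", line 11, in <module>
    for r in range(np.nonzero(bl)[0].min(),np.nonzero(bl)[0].min()+14): x=np.nonzero(bl[r])[0]; print(r,x.min(),x.max(),(x.min()+x.max())/2,end='; ')
                                                                                                        ~~~~~^^
    return umr_minimum(a, axis, None, out, keepdims, initial, where)
ValueError: zero-size array to reduction operation minimum which has no identity
```

```bash
cat > wa.py <<'E'
from h import *
import sys
tag=sys.argv[1]; p=np.load(f'{tag}p.npy',allow_pickle=True).item(); cc=np.array([.5452,.1648])
for n,u,z in (('red',tuple(map(float,sys.argv[2].split(','))),.154),('tip',tuple(map(float,sys.argv[3].split(','))),.164)):
    x=ray('wrist',u,z,p)[0]; w=x[:2]-cc; print(n,u,x.round(4),'ang',np.degrees(np.arctan2(w[1],w[0])).round(2),'r',np.hypot(*w).round(4))
E
python3 wa.py w2 315.2,218.5 315,224; python3 wa.py w2 315.2,217.5 315,223
python3 - <<'E'
from h import *
im,_=cams.grab_frame('top'); 
for c,st in blobs(hsvmask(im,(20,120,60),(35,255,255)),(280,160,350,250)): print('yel',c,st,ray('top',c,.14))
p=cams.camera_params('wrist'); K=p['intrinsics']
im2=cv2.imread('pics/w2raw.png')[:,:,::-1]
i=np.clip(cv2.resize(im2[195:250,290:345],None,fx=10,fy=10,interpolation=cv2.INTER_NEAREST).astype(int)*2,0,255).astype(np.uint8)
save('w2z.png',i)
E
```

```text
red (315.2, 218.5) [0.6099 0.1777 0.154 ] ang 11.3 r 0.0659
tip (315.0, 224.0) [0.6107 0.1777 0.164 ] ang 11.16 r 0.0668
red (315.2, 217.5) [0.609  0.1777 0.154 ] ang 11.45 r 0.0651
tip (315.0, 223.0) [0.6099 0.1777 0.164 ] ang 11.3 r 0.066
yel [323.93406593 196.43956044] [320 191   9  12  91] [[ 0.56637005 -0.08084812  0.14      ]]
```

View pics/w2z.png

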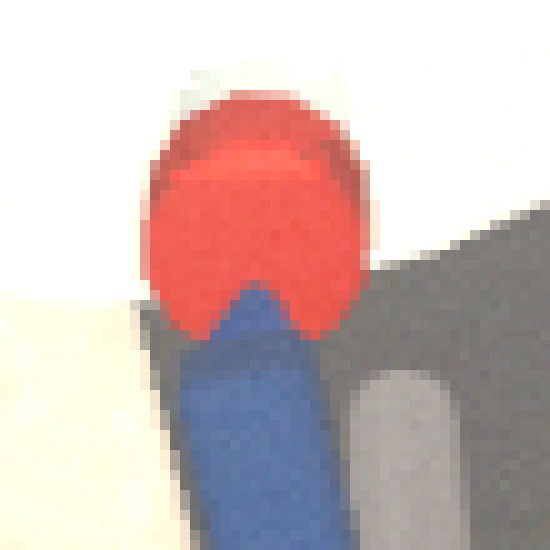

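The stopper is centred under the tip to within about 0.3 mm tangentially (11.3° vs 11.2°). Retreat and check the play marks.

Call:
play_rows:
  targets:
    - [[0.01, -0.05, -0.02, 0], [0.02, -0.1, -0.04, 0], [0.04, -0.15, -0.04, 0], [0.06, -0.2, -0.04, 0], [0.08, -0.25, -0.04, 0]]

```text
t: 19.7
eef_pos: [0.5149, -0.0677, 0.4732]
ee_rot: [3.141, 0.002, -3.141]
force: [1.4, -0.0, -0.2]
width: 0.0498
```

Call:
play_rows:
  targets:
    - [[0.02, -0.05, 0, 0], [0.04, -0.1, 0, 0], [0.06, -0.15, 0, 0], [0.08, -0.2, 0, 0], [0.1, -0.25, 0, 0]]

```text
t: 20.32
eef_pos: [0.415, -0.3169, 0.4733]
ee_rot: [-3.141, 0.002, -3.141]
force: [0.7, -0.2, 0.3]
width: 0.0496
```

```bash
python3 - <<'E'
from h import *
s=arm.get_state(); print(s['t'],s['eef_pos'],s['force'])
im,_=cams.grab_frame('top'); im2,_=cams.grab_frame('side')
for c,st in blobs(hsvmask(im,(0,150,60),(6,255,255)),(170,120,350,260)): print('top red',c,st,ray('top',c,.154))
a=cv2.resize(im[120:250,170:350],(792,572),interpolation=cv2.INTER_CUBIC)
b=cv2.resize(im[160:225,275:345],(300,279),interpolation=cv2.INTER_CUBIC); c=cv2.resize(im2[195:260,240:345],(450,279),interpolation=cv2.INTER_CUBIC)
o=np.vstack([cv2.resize(im[120:250,170:350],(416,300),interpolation=cv2.INTER_CUBIC)[:, :416], np.zeros((1,416,3),np.uint8)])
o=np.hstack([o[:300],cv2.resize(b,(330,300))]); e=np.hstack([cv2.resize(c,(440,280)),cv2.resize(im2[225:285,140:220],(306,280),interpolation=cv2.INTER_CUBIC)])
save('z.png',np.clip(np.vstack([o,e]).astype(int)*3//2,0,255).astype(np.uint8))
E
```

```text
20.325 [ 0.41496437 -0.3169187   0.47328221] [ 0.67396932 -0.17283187  0.27212226]
top red [208.975 174.55 ] [205 171   8   8  40] [[0.60813236 0.17679181 0.154     ]]
```

View pics/z.png

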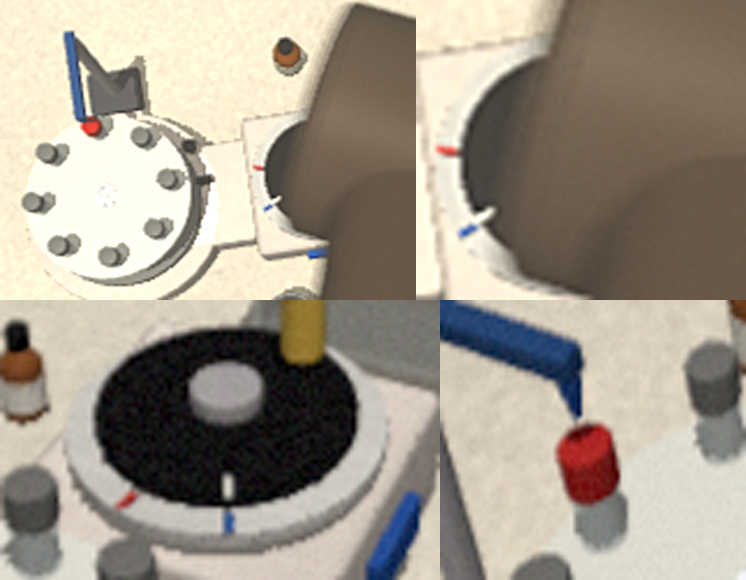

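The white line stands at the blue line (play taken up anticlockwise). The stopper is under the tip in all three cameras, once the side view's perspective lean is allowed for.

```bash
python3 -c "
from station import job_done; print(job_done())"
```

```text
the job is handed in; nothing more can be done
None
```

I turned the crank clockwise until the red stopper passed under the nozzle and the carousel met its stop, then wound back anticlockwise and let go. The red stopper is now centred under the nozzle tip. The job was handed in at about 20 s, and no verdict came back.

- **At the stop:** the force rose steeply at about 22° past the nozzle, and I held about 11–12 N of tangential push for a little over a second. The highest sideways force I read on the handle was about 13 N. Readings came only at the end of each move, so brief peaks between them were not seen.
- **Red stopper:** the wrist camera put it within about 0.3 mm of the nozzle tip around the circle (11.3° against 11.2°). The top camera gave 10.8°, with the stopper partly hidden by the nozzle arm.
- **One disagreement:** my numeric estimate from the side camera put the stopper about 1–2° short of the tip, or 1–2 mm. The final side picture looked aligned once the perspective lean is allowed for, so I trusted the wrist view.
- **Crank play:** after release, the white line stands at the blue line, so the play is taken up on the anticlockwise side.
- **Other things:** the arm is well clear and reads no contact force. I saw no sign that the rack, pot or bottle had been moved, but I did not measure their positions again.

During the turn, the handle slipped about 1.5 mm in the grip, and my circle was slightly off, which put 4–8 N of radial force on the handle for most of the way.

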